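# Seal the double-lidded cinnamon tin and take off its cover

## Robot

A 6-joint arm with a two-finger parallel gripper is mounted at the origin on the work surface. World frame = base frame: x ahead of the robot, y to its left, z up, the work surface at z = 0. Lengths are in m, angles in rad, forces in N, time in s.
With the tool pointing down it reaches from about 0.25 to 0.8 m from the base axis. Payload 8.5 kg.
Tool frame: the origin (TCP) lies on the centre line of the jaws, within the pads' length; the fingertips stand 17 mm ahead of it and the grasp point (between the pads) lies 2 mm behind it (tcp_to_tips is the distance from the TCP to the fingertips, in m); z points along the fingers, y is the direction in which the jaws open and shut (so a half turn about z gives the same grasp; the last joint's range is limited). The gripper opens to 85 mm and grips with 20 to 120 N. Pads are 22 mm wide; open, the fingers measure 114 mm over their backs; the gripper's body (76 mm by 85 mm) begins 54 mm behind the grasp point. The pads swing forward as they close: fully open they stand 13 mm farther back than shut.
Start: joints at [-1.288, 0.238, -0.013, 1.319, 0, 1.571], TCP at [0.146, -0.504, 0.248] pointing down, gripper open.
Joint ranges: [-2.66, 2.66], [-1.03, 1.9], [-1.14, 1.46], [-1.82, 2.27], [-1.45, 1.34], [-3.14, 3.14]. Speed limits (rad/s): [2.22, 2.22, 2.79, 3.14, 3.14, 3.14].

## Interface

Orientations are given as a 3x3 rotation matrix whose columns are the frame's x, y, z axes.
In Python, from workcell import read_state, grab_frame, finish_job, tcp_to_tips gives the robot as it stands.
- The arm moves only by the shell command python3 -m pendant 'ROWS' [OPENING] [FORCE]. ROWS is JSON, a list of rows, each an object with "dp": the shift along the tool's x, y, z in units of 25 mm (1.0 is 25 mm), a list of three; "rot": the turn, a rotation vector about the tool's x, y, z in units of 8 degrees (1.0 is 8 degrees), a list of three. A call has 1 to 20 rows; each row is the pose to reach, as a shift and turn from the pose measured when the call began, along the tool's axes at that moment; what a row does not reach only later rows make up. A row lasts 1/10 s, in which the tool goes at most 50 mm and 8.59 degrees, less where a joint would pass 70% of its speed; a pose out of reach is approached as far as the arm can. A call with a gripper value outside its range is refused whole. OPENING is the opening, from 0 (shut) to 1 (fully open), set as the call begins (- or left out, the last holds). The fingers move at their own pace and stop on an object; FORCE is the grip in N (left out, the last holds). Time passes only in rows, so rows that repeat a pose let the fingers close. It gives the time, the measured TCP pose, the force and the opening at its end, in the units of the state.
- read_state(): the state, without advancing time (a new reading comes with each control period).
- grab_frame(name): name is "scene" or "top" or "wrist"; returns a dict with "color" (480x640x3 uint8, red, green, blue), "intrinsics" (3x3 intrinsics, pixels), "R" (3x3) and "t" (3): a world point X has camera coordinates R X + t; the wrist camera has in their place "T_tool_cam" (4x4, takes a point from camera to tool coordinates, whose origin is the TCP and whose axes are the flange's). Camera axes: x right, y down, z forward; pixel columns grow to the right and rows downward; lengths in m; the calibration is good to about 2 mm. The wrist camera is an equidistant fisheye: a pixel r from the principal point sees the ray r / f radians off the axis. A picture is of the moment at which its call begins: read the wrist's pose just before it. There is no depth.
- finish_job(): hands the job in, once; it reports no verdict.
The state is a dict: "time": time; "joints": joint angles; "qd": joint speeds; "joint_torque": joint torques, N m; "tool_pos": TCP position; "eef_rot": TCP orientation; "contact_force": force on the tool from outside, world axes, zero at the start; "ft_torque": the same for the moment, N m; "finger_gap": finger opening in m.
Only numpy, scipy, OpenCV 4.12 (cv2) and the standard library are available. Lean on these libraries where they do the work, as an engineer would, in place of code of your own. Each camera call takes 0.05 s, during which the arm holds its last target. There are 200 camera calls.

## Task

The tin's two nested lids lie together on the round wooden board: pick both up as one by the black inner lid's knob, lower them gently onto the open tin, and press the inner lid down until it is fully home and level on the rim. Then lift the steel outer cover away alone, leaving the inner lid sealed and undisturbed, and finish while still holding the cover level and still in the air, its skirt a few centimetres clear above the top of the inner lid's knob. Leave the two jars and the pepper mill alone.

Things in the scene. Friction and masses are not known exactly. Their poses are not given: they have to be found in the camera images.
- board: Round fixed wooden board, 180 mm across, 12 mm thick, lying on the worktop. Origin: centre of its underside. The nested lids start on it. Board and tin may change sides (left/right).
- tin: Open round stainless tin standing upright, fixed to the worktop: 128 mm outside diameter, 4 mm wall, 85 mm high. Origin: centre of its underside, z up. Cinnamon sticks lie on its floor.
- tin_rim (a point): Centre of the tin's mouth, at rim height, 85 mm above the tin's origin.
- seal (a joint): Orange seal ring in the tin's mouth (119 mm outside, 100 mm inside diameter). Value in m: 0 = raised, top 8 mm above the steel rim; 0.008 = pushed flush with the rim. Starts at 0 to 0.0015. Drag about 14 N, stays where pushed: the lids' weight (4 to 6 N) does not move it, 8 to 10 N of added push does. Never rises by itself.
- inner_lid: Black plastic inner lid, loose, 240-375 g. Origin: centre of underside. Plug below, 94 mm across (84 at the foot), z 0-12 mm, enters the seal ring with 3 mm clearance; flange 128 mm across, z 12-18 mm, lands on the seal, then on the rim; straight round upright knob 26 mm across, z 18-82 mm. Home on the tin, its origin is 73 mm above the tin's (81 on the raised seal).
- knob_top (a point): Top centre of the inner lid's black knob. The top 30 mm of the knob stick out above the cover's collar and can be pinched from above.
- cover: Steel outer cover, loose, 145-225 g; rests on the inner lid's flange and rides along when the knob is lifted. Origin: on its axis at the underside of the top disc (151 mm across, 4 thick). Thin skirt hangs 10 mm below the origin, round the flange. Collar 50 mm outside, 34 inside, z 4-34 mm; the knob passes freely up through it. Nested, origin is 18 mm above the inner lid's.
- collar (a point): Point on the cover's axis 20 mm above the cover's origin, mid-height of the collar: where to grip the collar across its 50 mm.
- jar_green: Bystander: green glass spice jar with black cap, 48 mm across, 100 mm high, loose. Origin: centre of its underside.
- jar_amber: Bystander: amber glass spice jar with black cap, 48 mm across, 100 mm high, loose. Origin: centre of its underside.
- mill: Bystander: dark wooden pepper mill, 56 mm across, 130 mm high, loose. Origin: centre of its underside.
Not all that is in view belongs to the job. What is shaped like the cover but green or turquoise is not meant.

How it is judged:
By the outcome, as a careful person would: the job done as asked, in the order asked, and still so for the second after the job is handed in, while the arm keeps its last pose, push and grip.
It also fails if it takes over 51 s, if anything falls off the work surface, if the arm or the gripper's body presses on something with over 40 N, if the wrist force passes 120 N, or if a joint passes its speed limit or range.

## Working session

There is one attempt and no reset: what is moved stays moved. The work goes in short steps, Python scripts to look and compute and a shell command to move; the robot and the scene stay as the last step left them, time stands still between calls to the robot, and variables do not carry over. Pictures are saved under pics/ and viewed, about 8 in all and at most 12, crops included, and the job is handed in when it is done.

```bash
mkdir -p pics; ls; python3 - <<'E'
from workcell import *
import cv2
s=read_state();print({k:(v if isinstance(v,(int,float)) else [list(map(lambda x:round(float(x),3),r)) if hasattr(r,'__len__') else round(float(r),3) for r in v]) for k,v in s.items()}, tcp_to_tips)
for n in("scene","top"):
    f=grab_frame(n);cv2.imwrite(f"pics/{n}0.png",f["color"][:,:,::-1]);print(n,f["intrinsics"],f["R"],f["t"])
E
```

```text
pics
{'time': 0.0, 'joints': [-1.288, 0.239, -0.014, 1.319, -0.0, 1.571], 'qd': [0.001, -0.001, 0.0, 0.0, 0.001, -0.001], 'joint_torque': [0.0, -53.878, 34.643, 0.019, -0.0, 0.0], 'tool_pos': [0.146, -0.504, 0.248], 'eef_rot': [[0.96, 0.279, -0.0], [0.279, -0.96, 0.001], [-0.0, -0.001, -1.0]], 'contact_force': [0.127, -0.037, 0.787], 'ft_torque': [-0.009, 0.002, -0.037], 'finger_gap': 0.08591501490601453} 0.017
scene [[509.10768918   0.         324.58896353]
 [  0.         509.10768918 247.36927361]
 [  0.           0.           1.        ]] [[ 5.62304588e-01  8.26930196e-01 -3.85274639e-05]
 [ 6.91727787e-01 -4.70393778e-01 -5.47943758e-01]
 [-4.53129363e-01  3.08084638e-01 -8.36515174e-01]] [-0.26677841 -0.36660828  1.25661506]
top [[605.9815384    0.         320.18330459]
 [  0.         605.9815384  237.15860012]
 [  0.           0.           1.        ]] [[ 0.00488488 -0.99994488 -0.00929434]
 [-0.98207918 -0.00304604 -0.18844419]
 [ 0.18840549  0.01004831 -0.98203992]] [-0.08188795  0.56331926  1.12057839]
```

View pics/top0.png

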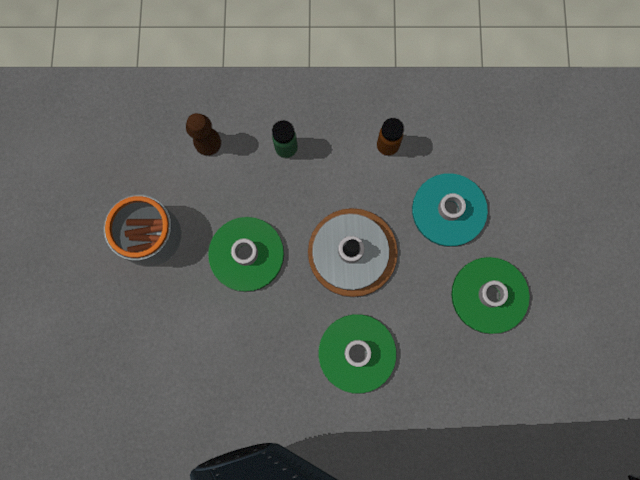

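View pics/scene0.png

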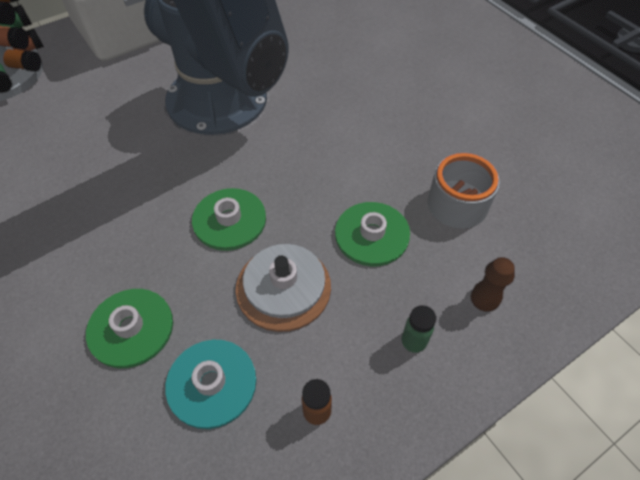

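The two views show these candidates for the nested lids:
- Steel cover with black knob: top (351,250), scene (283,268), lying on the wooden board. This is the one I choose.
- Green lookalikes: top (245,253), (358,353) and (490,295).
- Turquoise lookalike: top (451,208).

The tin with the orange seal is at top (137,228), scene (467,178). The mill is at top (203,135), the green jar at (284,138) and the amber jar at (390,136).

```bash
cat > h.py <<'E'
import numpy as np, cv2
from workcell import *
def ray(f,u,v):
    d=np.linalg.inv(f["intrinsics"])@[u,v,1.]; R=np.array(f["R"]); return -R.T@np.array(f["t"]), R.T@d
def cast(f,u,v,z):
    o,d=ray(f,u,v); return o+d*(z-o[2])/d[2]
def biggest(mask,near=None,rad=60):
    m=mask.astype(np.uint8)*255
    if near is not None:
        k=np.zeros_like(m);cv2.circle(k,near,rad,255,-1);m&=k
    cs,_=cv2.findContours(m,cv2.RETR_EXTERNAL,cv2.CHAIN_APPROX_NONE)
    return max(cs,key=cv2.contourArea)
def circ(f,c,z):
    P=np.array([cast(f,u,v,z)[:2] for u,v in cv2.convexHull(c)[:,0]+0.0])
    A=np.c_[2*P,np.ones(len(P))];s=np.linalg.lstsq(A,(P**2).sum(1),rcond=None)[0]
    return s[:2].round(4),round(2*float(np.sqrt(s[2]+s[0]**2+s[1]**2)),4)
E
python3 - <<'E'
from h import *
for n,tin,lid,knob in(("top",(137,228),(351,250),(351,248)),("scene",(467,178),(283,280),(282,263))):
    f=grab_frame(n);im=f["color"];h=cv2.cvtColor(im,cv2.COLOR_RGB2HSV);H,S,V=[h[:,:,i].astype(int) for i in range(3)]
    c=biggest((H<15)&(S>180)&(V>150),tin);print(n,"seal",[circ(f,c,z) for z in(.085,.092)])
    c=biggest((S<60)&(V>110),lid);print("cover",[circ(f,c,z) for z in(.03,.034)])
    c=biggest((V<50),knob,16);x,y,w,hh=cv2.boundingRect(c);print("knob",x,y,w,hh,circ(f,c,.094))
    c=biggest((H<18)&(S>90)&(V>60),lid);print("board",circ(f,c,.012))
    x,y={"top":(351,250),"scene":(283,280)}[n]
    cv2.imwrite(f"pics/{n}_crop.png",cv2.resize(im[y-60:y+60,x-70:x+70,::-1],None,fx=4,fy=4,interpolation=cv2.INTER_CUBIC))
E
```

```text
top seal [(array([0.5779, 0.2696]), 0.1167), (array([0.5764, 0.2673]), 0.116)]
cover [(array([ 0.5411, -0.1384]), 0.1504), (array([ 0.5404, -0.1382]), 0.1499)]
knob 343 240 17 17 (array([ 0.536 , -0.1376]), 0.0311)
board (array([ 0.5427, -0.1436]), 0.1783)
scene seal [(array([0.1828, 0.0684]), 0.8767), (array([0.1842, 0.0669]), 0.878)]
cover [(array([ 0.5389, -0.1356]), 0.2383), (array([ 0.541 , -0.1366]), 0.2372)]
knob 276 257 13 19 (array([ 0.5535, -0.1441]), 0.0331)
board (array([ 0.5478, -0.1441]), 0.1764)
```

View pics/top_crop.png

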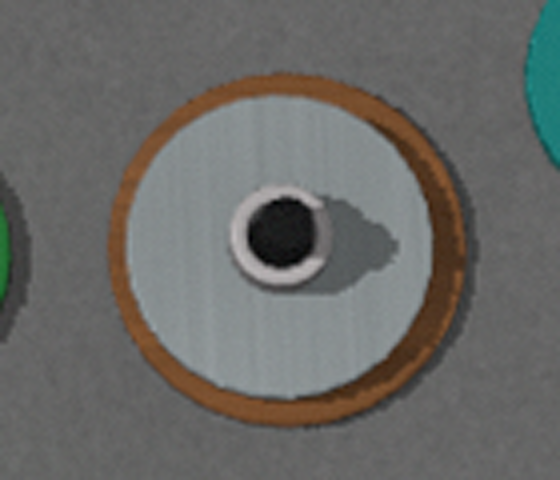

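The close crop confirms it: a steel disc with its pale collar and black knob at the crop centre (280,233), on the brown board. By ray casting, the cover is at (0.541, -0.138) with a diameter of 150 mm (expected 151). The tin is at about (0.577, 0.268). I'm moving above the lids now.

```bash
python3 -m pendant '[{"dp":[1.6,-0.8,0],"rot":[0,0,-0.62]},{"dp":[3.2,-1.6,0],"rot":[0,0,-1.24]},{"dp":[4.8,-2.4,0.1],"rot":[0,0,-1.86]},{"dp":[6.4,-3.2,0.3],"rot":[0,0,-2.5]},{"dp":[8,-4,0.5],"rot":[0,0,-3.1]},{"dp":[9.6,-4.8,0.7],"rot":[0,0,-3.7]},{"dp":[11.2,-5.6,0.9],"rot":[0,0,-4.3]},{"dp":[12.8,-6.4,1.1],"rot":[0,0,-5]},{"dp":[14.4,-7.2,1.3],"rot":[0,0,-5.6]},{"dp":[16,-8,1.4],"rot":[0,0,-6.2]},{"dp":[17.6,-8.8,1.5],"rot":[0,0,-6.9]},{"dp":[19.2,-9.6,1.6],"rot":[0,0,-7.5]},{"dp":[19.2,-9.6,1.6],"rot":[0,0,-7.5]},{"dp":[19.2,-9.6,1.6],"rot":[0,0,-7.5]}]' 1 60
python3 - <<'E'
from h import *
s=read_state();print(s["joints"],s["eef_rot"],s["tool_pos"])
f=grab_frame("wrist");cv2.imwrite("pics/w1.png",f["color"][:,:,::-1]);print(f["intrinsics"],f["T_tool_cam"])
E
```

```text
time: 1.6
tool_pos: [0.5406, -0.1386, 0.2075]
eef_rot: [[0.237, 0.972, -0.002], [0.972, -0.237, 0.001], [0.001, -0.002, -1.0]]
contact_force: [0.3, -0.6, 0.3]
finger_gap: 0.0855
[-2.51232179e-01  3.11888907e-01 -1.57018812e-02  1.24503446e+00
  5.45193322e-04  1.55867884e+00] [[ 2.36843552e-01  9.71546425e-01 -1.63597352e-03]
 [ 9.71547636e-01 -2.36842193e-01  9.82743895e-04]
 [ 5.67313762e-04 -1.82218276e-03 -9.99998179e-01]] [ 0.54055575 -0.13857314  0.20747375]
[[371.64829954   0.         312.66140693]
 [  0.         371.64829954 237.38554809]
 [  0.           0.           1.        ]] [[-5.61896679e-04 -9.66530948e-01 -2.56549430e-01  6.46217369e-02]
 [ 9.99999792e-01 -6.24704821e-04  1.63321278e-04 -1.92934041e-04]
 [-3.18122735e-04 -2.56549285e-01  9.66531098e-01 -1.26236375e-01]
 [ 0.00000000e+00  0.00000000e+00  0.00000000e+00  1.00000000e+00]]
```

View pics/w1.png

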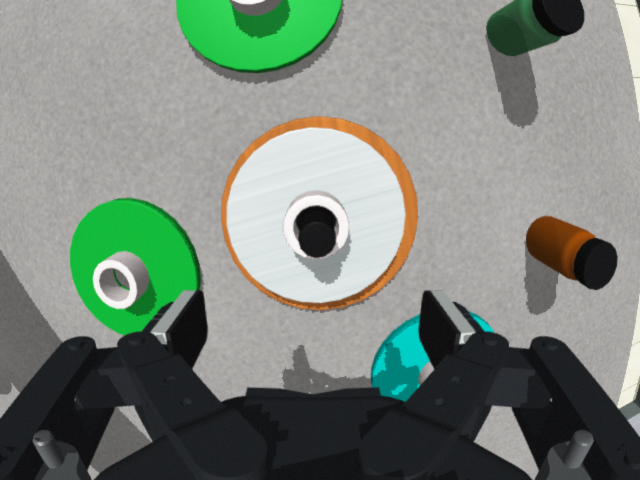

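The wrist view shows the steel cover centred at about (316,214), the collar and knob at (317,230) between the open fingers, and no other object near the finger paths. I'll measure it from here.

```bash
cat >> h.py <<'E'
class W:  # wrist frame with pose
    def __init__(s):
        st=read_state(); s.p=np.array(st["tool_pos"]); s.Rt=np.array(st["eef_rot"]); f=grab_frame("wrist"); s.im=f["color"]; s.K=np.array(f["intrinsics"]); s.T=np.array(f["T_tool_cam"])
        h=cv2.cvtColor(s.im,cv2.COLOR_RGB2HSV).astype(int); s.H,s.S,s.V=h[:,:,0],h[:,:,1],h[:,:,2]
    def cast(s,u,v,z):
        x=(u-s.K[0,2])/s.K[0,0];y=(v-s.K[1,2])/s.K[0,0];r=np.hypot(x,y)+1e-9
        d=s.Rt@s.T[:3,:3]@np.array([np.sin(r)*x/r,np.sin(r)*y/r,np.cos(r)]);o=s.p+s.Rt@s.T[:3,3]
        return o+d*(z-o[2])/d[2]
    def circ(s,c,z,sel=None):
        P=np.array([s.cast(u,v,z)[:2] for u,v in cv2.convexHull(c)[:,0]+0.0 if sel is None or sel(u,v)])
        A=np.c_[2*P,np.ones(len(P))];q=np.linalg.lstsq(A,(P**2).sum(1),rcond=None)[0]
        return q[:2].round(4),round(2*float(np.sqrt(q[2]+q[0]**2+q[1]**2)),4)
E
python3 - <<'E'
from h import *
w=W()
c=biggest((w.S<40)&(w.V>150),(316,214),110);print("cover",w.circ(c,.034),cv2.boundingRect(c))
k=biggest(w.V<45,(317,230),30);b=cv2.boundingRect(k);print("knob",b,w.circ(k,.094),"lower half",w.circ(k,.094,lambda u,v:v>b[1]+b[3]-b[2]/2))
E
```

```text
cover (array([ 0.5423, -0.1407]), 0.1887) (206, 104, 221, 221)
knob (297, 205, 39, 51) (array([ 0.5439, -0.134 ]), 0.032) lower half (array([ 0.5427, -0.1393]), 0.0237)
```

```bash
python3 -m pendant '[{"dp":[0,0.09,1],"rot":[0,0,0]},{"dp":[0,0.09,2],"rot":[0,0,0]},{"dp":[0,0.09,3],"rot":[0,0,0]},{"dp":[0,0.09,4],"rot":[0,0,0]},{"dp":[0,0.09,4.5],"rot":[0,0,0]},{"dp":[0,0.09,4.8],"rot":[0,0,0]},{"dp":[0,0.09,4.8],"rot":[0,0,0]},{"dp":[0,0.09,4.8],"rot":[0,0,0]}]' 1 60
python3 -m pendant '[{"dp":[0,0,0],"rot":[0,0,0]},{"dp":[0,0,0],"rot":[0,0,0]},{"dp":[0,0,0],"rot":[0,0,0]},{"dp":[0,0,0],"rot":[0,0,0]},{"dp":[0,0,0],"rot":[0,0,0]},{"dp":[0,0,0],"rot":[0,0,0]},{"dp":[0,0,0],"rot":[0,0,0]},{"dp":[0,0,0],"rot":[0,0,0]},{"dp":[0,0,0],"rot":[0,0,0]},{"dp":[0,0,0],"rot":[0,0,0]},{"dp":[0,0,0],"rot":[0,0,0]},{"dp":[0,0,0],"rot":[0,0,0]}]' 0 60
```

```text
time: 2.5
tool_pos: [0.5421, -0.1407, 0.089]
eef_rot: [[0.24, 0.971, 0.0], [0.971, -0.24, 0.0], [0.0, 0.0, -1.0]]
contact_force: [0.4, 0.7, 0.0]
finger_gap: 0.0853
time: 3.7
tool_pos: [0.5426, -0.1408, 0.0894]
eef_rot: [[0.24, 0.971, 0.001], [0.971, -0.24, 0.0], [0.001, 0.001, -1.0]]
contact_force: [0.1, 1.0, 6.1]
finger_gap: 0.0238
```

```bash
python3 -m pendant '[{"dp":[0,0,-0.2],"rot":[0,0,0]},{"dp":[0,0,-0.5],"rot":[0,0,0]},{"dp":[0,0,-1],"rot":[0,0,0]},{"dp":[0,0,-2],"rot":[0,0,0]},{"dp":[0,0,-3],"rot":[0,0,0]},{"dp":[0,0,-4],"rot":[0,0,0]},{"dp":[0,0,-4],"rot":[0,0,0]},{"dp":[0,0,-4],"rot":[0,0,0]},{"dp":[0,0,-4],"rot":[0,0,0]}]' 0 60
python3 - <<'E'
from h import *
w=W();cv2.imwrite("pics/w2.png",w.im[:,:,::-1])
E
```

```text
time: 4.6
tool_pos: [0.5417, -0.1406, 0.188]
eef_rot: [[0.24, 0.971, -0.001], [0.971, -0.24, 0.001], [0.001, -0.001, -1.0]]
contact_force: [0.1, 0.0, -6.0]
finger_gap: 0.0238
```

View pics/w2.png

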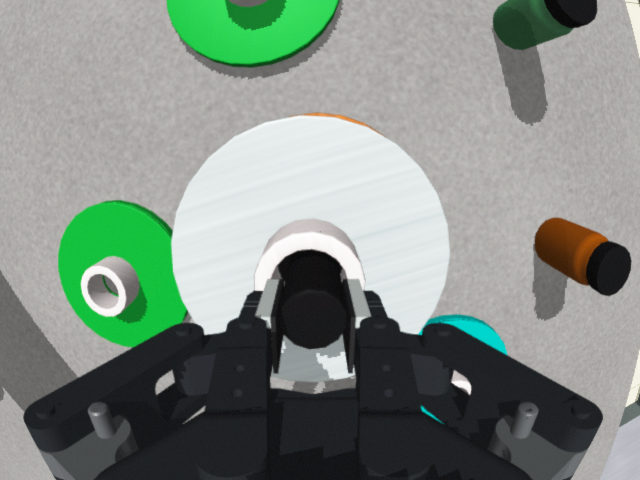

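Both lids hang from the knob: the cover is around (312,255), the knob top is at (313,320) between the pads, and the load is 6 N. Next I move part-way to the tin and look from there.

```bash
python3 -m pendant '[{"dp":[0.3,0,-0.2],"rot":[0,0,0]},{"dp":[0.8,-0.1,-0.5],"rot":[0,0,0]},{"dp":[1.6,-0.2,-0.8],"rot":[0,0,0]},{"dp":[2.6,-0.4,-1.1],"rot":[0,0,0]},{"dp":[3.6,-0.6,-1.1],"rot":[0,0,0]},{"dp":[4.6,-0.8,-1.1],"rot":[0,0,0]},{"dp":[5.6,-1.0,-1.1],"rot":[0,0,0]},{"dp":[6.6,-1.2,-1.1],"rot":[0,0,0]},{"dp":[7.6,-1.4,-1.1],"rot":[0,0,0]},{"dp":[8.4,-1.5,-1.1],"rot":[0,0,0]},{"dp":[9,-1.6,-1.1],"rot":[0,0,0]},{"dp":[9.3,-1.7,-1.1],"rot":[0,0,0]},{"dp":[9.5,-1.7,-1.1],"rot":[0,0,0]},{"dp":[9.5,-1.7,-1.1],"rot":[0,0,0]},{"dp":[9.5,-1.7,-1.1],"rot":[0,0,0]},{"dp":[9.5,-1.7,-1.1],"rot":[0,0,0]}]'
python3 - <<'E'
from h import *
w=W();cv2.imwrite("pics/w3.png",w.im[:,:,::-1])
z=w.p[2]+.0046
c=biggest((w.H<15)&(w.S>180)&(w.V>150));print("seal",cv2.boundingRect(c),[w.circ(c,q) for q in(.085,.0925)])
k=w.cast(312,319,z);print("knob est",k,"in tool",w.Rt.T@(k-w.p),w.p)
E
```

```text
time: 6.25
tool_pos: [0.5574, 0.0994, 0.2156]
eef_rot: [[0.241, 0.971, -0.001], [0.971, -0.241, 0.001], [0.0, -0.001, -1.0]]
contact_force: [-0.9, -0.1, -5.9]
finger_gap: 0.024
seal (244, 0, 52, 63) [(array([0.5572, 0.2474]), 0.0535), (array([0.5577, 0.2449]), 0.0519)]
knob est [0.55730571 0.10093429 0.220204  ] in tool [ 0.00144185 -0.00043049 -0.00459877] [0.55737014 0.09943471 0.215604  ]
```

View pics/w3.png

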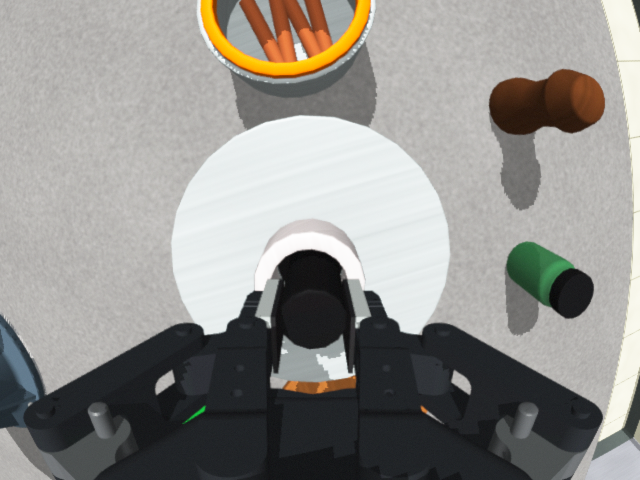

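The seal ring's lower half is visible, (203–372, 0–78), and there's clear space around it. I'll fit its outer arc, leaving out the points on the image border.

```bash
python3 - <<'E'
from h import *
w=W()
m=(w.H>=8)&(w.H<=28)&(w.S>190)&(w.V>200)
c=biggest(m,(288,10),110);print("wrist",cv2.boundingRect(c),[w.circ(c,q,lambda u,v:v>2) for q in(.092,.093)])
f=grab_frame("top");h=cv2.cvtColor(f["color"],cv2.COLOR_RGB2HSV).astype(int)
c=biggest((h[:,:,0]<18)&(h[:,:,1]>150)&(h[:,:,2]>120),(137,228));print("top",cv2.boundingRect(c),circ(f,c,.0925))
f=grab_frame("scene");h=cv2.cvtColor(f["color"],cv2.COLOR_RGB2HSV).astype(int)
c=biggest((h[:,:,0]<18)&(h[:,:,1]>150)&(h[:,:,2]>120),(467,178),40);print("scene",cv2.boundingRect(c),circ(f,c,.0925))
E
```

```text
wrist (201, 0, 169, 76) [(array([0.5787, 0.2676]), 0.1173), (array([0.5786, 0.2672]), 0.1169)]Traceback (most recent call last):
  File "<stdin>", line 6, in <module>
  File "h.py", line 12, in biggest
    return max(cs,key=cv2.contourArea)
ValueError: max() iterable argument is empty
```

The two views agree to 2 mm: the tin is at about (0.578, 0.2675). The knob sits 1.4 mm along +x in the grip, so I'm moving the TCP to (0.578, 0.266).

```bash
python3 -m pendant '[{"dp":[0.3,0,0],"rot":[0,0,0]},{"dp":[0.9,-0.1,0],"rot":[0,0,0]},{"dp":[1.8,-0.2,0],"rot":[0,0,0]},{"dp":[2.8,-0.3,0],"rot":[0,0,0]},{"dp":[3.8,-0.45,0],"rot":[0,0,0]},{"dp":[4.8,-0.6,0],"rot":[0,0,0]},{"dp":[5.6,-0.7,0],"rot":[0,0,0]},{"dp":[6.2,-0.78,0],"rot":[0,0,0]},{"dp":[6.55,-0.81,0],"rot":[0,0,0]},{"dp":[6.67,-0.81,0],"rot":[0,0,0]},{"dp":[6.67,-0.81,0],"rot":[0,0,0]},{"dp":[6.67,-0.81,0],"rot":[0,0,0]},{"dp":[6.67,-0.81,0],"rot":[0,0,0]},{"dp":[6.67,-0.81,0],"rot":[0,0,0]}]'
```

```text
time: 7.8
tool_pos: [0.5779, 0.2657, 0.2159]
eef_rot: [[0.242, 0.97, -0.001], [0.97, -0.242, 0.001], [0.001, -0.001, -1.0]]
contact_force: [-1.2, -0.8, -6.2]
finger_gap: 0.024
```

```bash
python3 -m pendant '[{"dp":[0,0,0.3],"rot":[0,0,0]},{"dp":[0,0,0.7],"rot":[0,0,0]},{"dp":[0,0,1.1],"rot":[0,0,0]},{"dp":[0,0,1.4],"rot":[0,0,0]},{"dp":[0,0,1.6],"rot":[0,0,0]},{"dp":[0,0,1.75],"rot":[0,0,0]},{"dp":[0,0,1.85],"rot":[0,0,0]},{"dp":[0,0,1.95],"rot":[0,0,0]},{"dp":[0,0,2.05],"rot":[0,0,0]},{"dp":[0,0,2.05],"rot":[0,0,0]},{"dp":[0,0,2.05],"rot":[0,0,0]}]'
python3 - <<'E'
from h import *
print(read_state()["contact_force"],read_state()["ft_torque"])
f=grab_frame("scene");im=f["color"][110:250,390:540,::-1];cv2.imwrite("pics/s4.png",cv2.resize(im,None,fx=4,fy=4,interpolation=cv2.INTER_CUBIC))
E
```

```text
time: 8.9
tool_pos: [0.5779, 0.2658, 0.1648]
eef_rot: [[0.241, 0.97, -0.001], [0.97, -0.241, 0.001], [0.001, -0.001, -1.0]]
contact_force: [0.0, -0.4, -5.2]
finger_gap: 0.0237
[ 0.02971343 -0.37547639 -5.19451852] [-0.0011714  -0.02560124 -0.01940875]
```

View pics/s4.png

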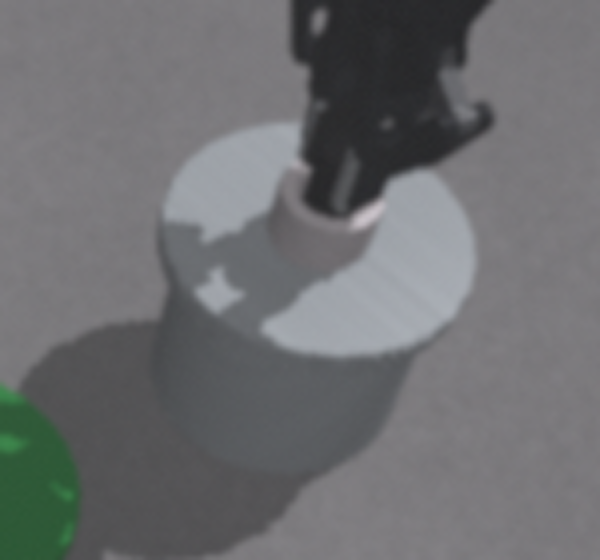

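The lids look level and centred over the tin (the disc spans (160–475) in the crop), with no contact force yet and the plug foot inside the ring. Continuing slowly.

```bash
python3 -m pendant '[{"dp":[0,0,0.05],"rot":[0,0,0]},{"dp":[0,0,0.1],"rot":[0,0,0]},{"dp":[0,0,0.15],"rot":[0,0,0]},{"dp":[0,0,0.2],"rot":[0,0,0]},{"dp":[0,0,0.25],"rot":[0,0,0]},{"dp":[0,0,0.28],"rot":[0,0,0]},{"dp":[0,0,0.28],"rot":[0,0,0]}]'
```

```text
time: 9.65
tool_pos: [0.578, 0.2658, 0.1579]
eef_rot: [[0.242, 0.97, -0.001], [0.97, -0.242, 0.001], [0.001, -0.001, -1.0]]
contact_force: [-0.4, -0.5, -3.5]
finger_gap: 0.024
```

Contact is just starting. Now I press down in small steps.

```bash
python3 -m pendant '[{"dp":[0,0,0.04],"rot":[0,0,0]},{"dp":[0,0,0.08],"rot":[0,0,0]},{"dp":[0,0,0.12],"rot":[0,0,0]},{"dp":[0,0,0.16],"rot":[0,0,0]},{"dp":[0,0,0.16],"rot":[0,0,0]},{"dp":[0,0,0.16],"rot":[0,0,0]}]'
python3 -m pendant '[{"dp":[0,0,0.04],"rot":[0,0,0]},{"dp":[0,0,0.08],"rot":[0,0,0]},{"dp":[0,0,0.12],"rot":[0,0,0]},{"dp":[0,0,0.12],"rot":[0,0,0]},{"dp":[0,0,0.12],"rot":[0,0,0]}]'
```

```text
time: 10.25
tool_pos: [0.578, 0.2658, 0.1554]
eef_rot: [[0.242, 0.97, 0.001], [0.97, -0.242, 0.002], [0.002, 0.0, -1.0]]
contact_force: [-2.5, -2.0, 7.8]
finger_gap: 0.0238
time: 10.75
tool_pos: [0.5781, 0.2658, 0.1535]
eef_rot: [[0.242, 0.97, 0.002], [0.97, -0.242, 0.002], [0.002, 0.001, -1.0]]
contact_force: [-3.7, -2.1, 7.8]
finger_gap: 0.0237
```

```bash
python3 -m pendant '[{"dp":[0,0,0.04],"rot":[0,0,0]},{"dp":[0,0,0.08],"rot":[0,0,0]},{"dp":[0,0,0.12],"rot":[0,0,0]},{"dp":[0,0,0.16],"rot":[0,0,0]},{"dp":[0,0,0.16],"rot":[0,0,0]},{"dp":[0,0,0.16],"rot":[0,0,0]}]'
python3 -m pendant '[{"dp":[0,0,0.04],"rot":[0,0,0]},{"dp":[0,0,0.08],"rot":[0,0,0]},{"dp":[0,0,0.1],"rot":[0,0,0]},{"dp":[0,0,0.1],"rot":[0,0,0]},{"dp":[0,0,0.1],"rot":[0,0,0]}]'
```

```text
time: 11.35
tool_pos: [0.578, 0.2658, 0.1506]
eef_rot: [[0.242, 0.97, 0.002], [0.97, -0.242, 0.003], [0.003, 0.002, -1.0]]
contact_force: [-4.3, -1.9, 7.8]
finger_gap: 0.0236
time: 11.85
tool_pos: [0.578, 0.2658, 0.1503]
eef_rot: [[0.242, 0.97, 0.004], [0.97, -0.242, 0.003], [0.004, 0.003, -1.0]]
contact_force: [-7.5, -4.0, 15.8]
finger_gap: 0.024
```

The TCP stalled at 0.1503 (home predicts 0.1504) while the force rose, so the lid has reached the rim. One firmer push makes sure it's home all round.

```bash
python3 -m pendant '[{"dp":[0,0,0.08],"rot":[0,0,0]},{"dp":[0,0,0.16],"rot":[0,0,0]},{"dp":[0,0,0.2],"rot":[0,0,0]},{"dp":[0,0,0.2],"rot":[0,0,0]},{"dp":[0,0,0.2],"rot":[0,0,0]}]'
python3 - <<'E'
from h import *
s=read_state();print(s["ft_torque"],s["contact_force"],s["tool_pos"])
E
```

```text
time: 12.35
tool_pos: [0.5781, 0.2658, 0.1502]
eef_rot: [[0.242, 0.97, 0.008], [0.97, -0.242, 0.005], [0.007, 0.006, -1.0]]
contact_force: [-13.6, -6.7, 35.7]
finger_gap: 0.0238
[-1.19756087  3.09353144  0.04252053] [-13.57465767  -6.66938846  35.66950587] [0.57805099 0.26580017 0.15021103]
```

```bash
python3 -m pendant '[{"dp":[0,0,0],"rot":[0,0,0]},{"dp":[0,0,0],"rot":[0,0,0]},{"dp":[0,0,0],"rot":[0,0,0]},{"dp":[0,0,0],"rot":[0,0,0]}]'
```

```text
time: 12.75
tool_pos: [0.5789, 0.2661, 0.1505]
eef_rot: [[0.242, 0.97, 0.009], [0.97, -0.242, 0.006], [0.008, 0.008, -1.0]]
contact_force: [1.7, 0.5, 5.5]
finger_gap: 0.0239
```

```bash
python3 -m pendant '[{"dp":[0,0,0],"rot":[0,0,0]},{"dp":[0,0,0],"rot":[0,0,0]},{"dp":[0,0,0],"rot":[0,0,0]},{"dp":[0,0,0],"rot":[0,0,0]},{"dp":[0,0,0],"rot":[0,0,0]},{"dp":[0,0,0],"rot":[0,0,0]},{"dp":[0,0,0],"rot":[0,0,0]},{"dp":[0,0,0],"rot":[0,0,0]},{"dp":[0,0,0],"rot":[0,0,0]},{"dp":[0,0,0],"rot":[0,0,0]}]' 1 60
python3 - <<'E'
from h import *
w=W();cv2.imwrite("pics/w5.png",w.im[:,:,::-1]);print(np.round(w.Rt.T@[0,0,-1],4),"rotvec units to level:",np.cross([0,0,1],w.Rt.T@[0,0,-1.])/np.radians(8))
E
```

```text
time: 13.75
tool_pos: [0.5789, 0.2661, 0.1505]
eef_rot: [[0.242, 0.97, 0.009], [0.97, -0.242, 0.006], [0.008, 0.008, -1.0]]
contact_force: [-0.6, 0.4, 0.2]
finger_gap: 0.0856
[-0.0082 -0.0075  0.9999] rotvec units to level: [ 0.05393627 -0.05855828  0.        ]
```

View pics/w5.png

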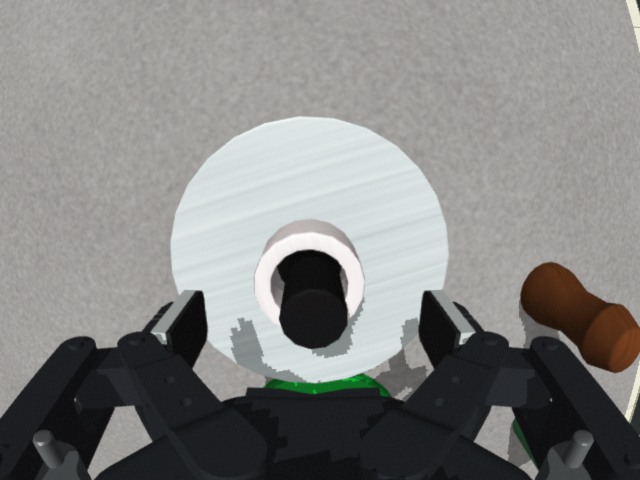

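Fingers are open, the knob top is at (313,319), the collar is centred at about (309,288), and the cover spans (172–448). Now I measure the collar and cover centre for the second grasp.

```bash
python3 - <<'E'
from h import *
w=W()
m=(w.S<45)&(w.V>165);c=biggest(m,(310,245),150)
print("cover",cv2.boundingRect(c),w.circ(c,.095,lambda u,v:v<250))
e=(w.V>238)&(w.S<14);c=biggest(e,(309,285),60);print("collar",cv2.boundingRect(c),w.circ(c,.125,lambda u,v:v>245))
k=w.cast(313,319,.155);print("knob",k)
for n,q in(("collar px",w.cast(309,288,.125)),):print(n,q)
print(w.p, w.Rt.T@(np.array([*k[:2],.155])-w.p))
E
```

```text
cover (170, 106, 291, 277) (array([0.5785, 0.2674]), 0.157)
collar (255, 233, 108, 91) (array([0.5778, 0.2692]), 0.0475)
knob [0.57910016 0.26749284 0.155     ]
collar px [0.57766545 0.26795977 0.125     ]
[0.57886122 0.26615225 0.15048248] [ 1.39545471e-03 -5.84473743e-05 -4.50683034e-03]
```

```bash
python3 -m pendant '[{"dp":[0.04,-0.05,0],"rot":[0.05,-0.06,0]},{"dp":[0.04,-0.05,0.2],"rot":[0.05,-0.06,0]},{"dp":[0.04,-0.05,0.5],"rot":[0.05,-0.06,0]},{"dp":[0.04,-0.05,0.8],"rot":[0.05,-0.06,0]},{"dp":[0.04,-0.05,1.05],"rot":[0.05,-0.06,0]},{"dp":[0.04,-0.05,1.2],"rot":[0.05,-0.06,0]},{"dp":[0.04,-0.05,1.3],"rot":[0.05,-0.06,0]},{"dp":[0.04,-0.05,1.33],"rot":[0.05,-0.06,0]},{"dp":[0.04,-0.05,1.33],"rot":[0.05,-0.06,0]},{"dp":[0.04,-0.05,1.33],"rot":[0.05,-0.06,0]}]' 1 50
```

```text
time: 14.85
tool_pos: [0.5784, 0.2677, 0.1176]
eef_rot: [[0.242, 0.97, 0.001], [0.97, -0.242, -0.0], [0.0, 0.001, -1.0]]
contact_force: [0.8, -0.8, -0.1]
finger_gap: 0.0856
```

```bash
python3 -m pendant '[{"dp":[0,0,0],"rot":[0,0,0]},{"dp":[0,0,0],"rot":[0,0,0]},{"dp":[0,0,0],"rot":[0,0,0]},{"dp":[0,0,0],"rot":[0,0,0]},{"dp":[0,0,0],"rot":[0,0,0]}]' 0.65 40
python3 -m pendant '[{"dp":[0,0,0],"rot":[0,0,0]},{"dp":[0,0,0],"rot":[0,0,0]},{"dp":[0,0,0],"rot":[0,0,0]},{"dp":[0,0,0],"rot":[0,0,0]},{"dp":[0,0,0],"rot":[0,0,0]},{"dp":[0,0,0],"rot":[0,0,0]},{"dp":[0,0,0],"rot":[0,0,0]}]' 0 40
```

```text
time: 15.35
tool_pos: [0.5784, 0.2677, 0.1175]
eef_rot: [[0.242, 0.97, 0.001], [0.97, -0.242, -0.0], [0.0, 0.001, -1.0]]
contact_force: [-0.2, 0.2, 0.1]
finger_gap: 0.0557
time: 16.05
tool_pos: [0.5785, 0.2678, 0.1178]
eef_rot: [[0.242, 0.97, 0.001], [0.97, -0.242, 0.0], [0.0, 0.001, -1.0]]
contact_force: [-1.1, -0.4, 5.0]
finger_gap: 0.0483
```

Gripped the collar (gap 48 mm, against 50 mm nominal; the knob also read 2 mm low). Lifting straight up a little first to check the load.

```bash
python3 -m pendant '[{"dp":[0,0,-0.1],"rot":[0,0,0]},{"dp":[0,0,-0.25],"rot":[0,0,0]},{"dp":[0,0,-0.4],"rot":[0,0,0]},{"dp":[0,0,-0.6],"rot":[0,0,0]},{"dp":[0,0,-0.8],"rot":[0,0,0]},{"dp":[0,0,-0.8],"rot":[0,0,0]},{"dp":[0,0,-0.8],"rot":[0,0,0]}]'
python3 - <<'E'
from h import *
f=grab_frame("scene");im=f["color"][110:250,390:540,::-1];cv2.imwrite("pics/s6.png",cv2.resize(im,None,fx=4,fy=4,interpolation=cv2.INTER_CUBIC))
E
```

```text
time: 16.75
tool_pos: [0.5785, 0.2678, 0.138]
eef_rot: [[0.242, 0.97, 0.002], [0.97, -0.242, 0.0], [0.001, 0.002, -1.0]]
contact_force: [0.8, 0.5, -2.4]
finger_gap: 0.0477
```

View pics/s6.png

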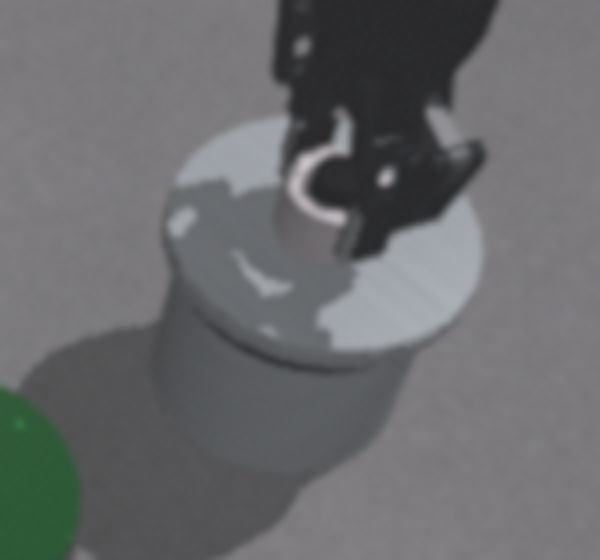

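The load is 2.4 N, which fits the cover alone (it was 6 N together). The inner lid's dark flange shows at rim level beneath the raised cover at (290,365). Continuing up to about 33 mm above the knob.

```bash
python3 -m pendant '[{"dp":[0,0,-0.2],"rot":[0,0,0]},{"dp":[0,0,-0.5],"rot":[0,0,0]},{"dp":[0,0,-0.8],"rot":[0,0,0]},{"dp":[0,0,-1.2],"rot":[0,0,0]},{"dp":[0,0,-1.6],"rot":[0,0,0]},{"dp":[0,0,-2],"rot":[0,0,0]},{"dp":[0,0,-2.4],"rot":[0,0,0]},{"dp":[0,0,-2.8],"rot":[0,0,0]},{"dp":[0,0,-3.1],"rot":[0,0,0]},{"dp":[0,0,-3.3],"rot":[0,0,0]},{"dp":[0,0,-3.45],"rot":[0,0,0]},{"dp":[0,0,-3.5],"rot":[0,0,0]},{"dp":[0,0,-3.5],"rot":[0,0,0]},{"dp":[0,0,-3.5],"rot":[0,0,0]},{"dp":[0,0,-3.5],"rot":[0,0,0]},{"dp":[0,0,-3.5],"rot":[0,0,0]}]'
python3 - <<'E'
from h import *
f=grab_frame("scene");print(abs(read_state()["qd"]).max())
im=f["color"][90:240,380:550,::-1];cv2.imwrite("pics/s7.png",cv2.resize(im,None,fx=4,fy=4,interpolation=cv2.INTER_CUBIC))
E
```

```text
time: 18.4
tool_pos: [0.5782, 0.2677, 0.225]
eef_rot: [[0.242, 0.97, 0.001], [0.97, -0.242, -0.0], [0.0, 0.001, -1.0]]
contact_force: [0.1, -0.3, -2.2]
finger_gap: 0.0477
0.0023744525691111293
```

View pics/s7.png

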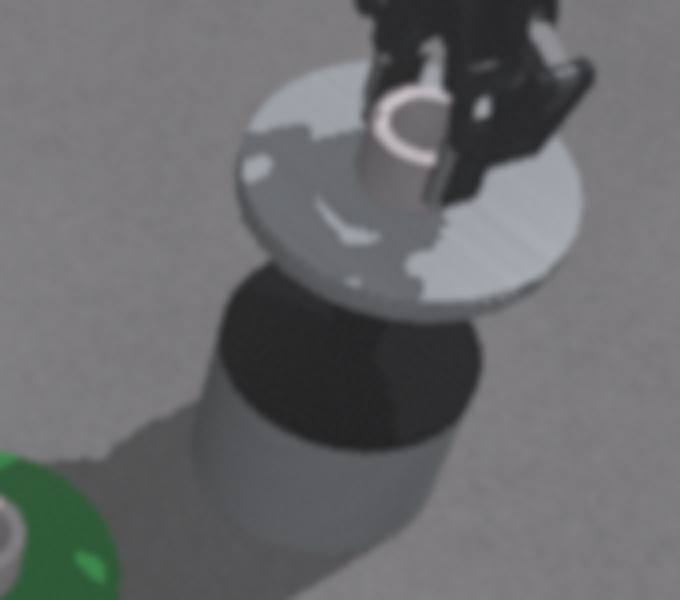

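The cover is in the air. The black lid sits flush on the tin with no orange seal or gap visible (rim edge at about (350,448) in the crop). A quick numeric level check of both discs before handing in.

```bash
python3 - <<'E'
from h import *
f=grab_frame("scene");im=f["color"]
h=cv2.cvtColor(im,cv2.COLOR_RGB2HSV).astype(int);V=h[:,:,2]
c=biggest(V<48,(467,182),45);p=c[:,0].astype(float);p=p[p[:,1]>172+0]
def fit(P):
    A=np.c_[2*P,np.ones(len(P))];q=np.linalg.lstsq(A,(P**2).sum(1),rcond=None)[0];r=np.sqrt(q[2]+q[0]**2+q[1]**2)
    return q[:2].round(4),round(2*r,4),"resid mm",round(1e3*np.std(np.hypot(*(P-q[:2]).T)-r),2)
P=np.array([cast(f,u,v,.091)[:2] for u,v in p]);print("lid flange",fit(P))
e=cv2.Canny(im,40,100);pts=np.array([cast(f,u,v,.2022)[:2] for v,u in np.argwhere(e)])
for _ in range(4):
    c0=np.array([.578,.268]) if _==0 else q[0]; d=np.hypot(*(pts-c0).T); s=pts[abs(d-.0755)<(.006 if _==0 else .003)]; q=fit(s)
print("cover disc",q,len(s))
s=read_state();print(s["contact_force"],s["finger_gap"],s["time"])
E
```

```text
lid flange (array([0.5859, 0.2587]), np.float64(0.111), 'resid mm', np.float64(5.0))
cover disc (array([0.5791, 0.2684]), np.float64(0.1507), 'resid mm', np.float64(1.05)) 208
[ 0.97694076 -0.65180713 -1.894119  ] 0.04784462849506925 18.5
```

The cover fits at 150.7 mm and is centred, so it's level. The flange fit was spoiled by the points where the cover hides it, so I'm redoing it with front-edge points only.

```bash
python3 - <<'E'
from h import *
f=grab_frame("scene");V=cv2.cvtColor(f["color"],cv2.COLOR_RGB2HSV)[:,:,2]
c=biggest(V<48,(467,182),45);x,y,w,hh=cv2.boundingRect(c)
# front lower edge: lowest dark pixel per column
p={}
for u,v in c[:,0]: p[u]=max(v,p.get(u,0))
for z in(.085,.088,.091,.094):
    P=np.array([cast(f,u,v+.5,z)[:2] for u,v in p.items() if x+2<u<x+w-3]);A=np.c_[2*P,np.ones(len(P))];q=np.linalg.lstsq(A,(P**2).sum(1),rcond=None)[0];r=np.sqrt(q[2]+q[0]**2+q[1]**2)
    print(z,q[:2].round(4),round(2*r,4),"res mm",round(1e3*np.std(np.hypot(*(P-q[:2]).T)-r),2))
E
```

```text
0.085 [0.5796 0.2672] 0.121 res mm 0.59
0.088 [0.5812 0.2648] 0.1206 res mm 0.59
0.091 [0.5827 0.2625] 0.1201 res mm 0.59
0.094 [0.5842 0.2601] 0.1196 res mm 0.58
```

With its bottom edge cast at rim height (85 mm), the flange centre comes out at (0.580, 0.267), which matches the tin axis. Other heights fit worse, so the lid is home. Handing in.

```bash
python3 -c "
from workcell import *
print(finish_job(), read_state()['time'])"
```

```text
the job is handed in; nothing more can be done
the job is handed in; nothing more can be done
```

I picked up both lids together by the black knob and lowered them onto the tin. I then pressed the inner lid down, released the knob, took the collar and lifted the steel cover off alone. I handed in at about 18.6 s of the 51 s, still holding the cover still in the air.

**Pressing home:** the seal dragged at about 8 N of added push. The tool then stopped at 150.3 mm (150.4 mm predicted for home) and I pushed on to 36 N.

**Cover:** the load on the gripper fell from 6 N to about 2 N, which fits the cover alone. By calculation from the tool height, its skirt is about 33 mm above the knob top. In the scene picture its disc measured 150.7 mm across (151 nominal) with the tool vertical, so I take it as level. That fit only used edge points within 3 mm of the expected circle, so it is a weak check of level.

**Inner lid:** it looks flush on the rim, with no orange or gap showing on the side the camera sees.

**Checks that failed or disagreed:**
- The first flange fit failed because the raised cover hid part of it.
- The repeat, using the front edge only, gave a centre on the tin axis at rim height. It read 121 mm across against 128, so it supports the lid being home but doesn't show that it is level.
- The finger gap read about 2 mm below nominal in both grasps.
- During the firm push the tool tilted about 0.5°; I levelled it before taking the collar.

The planned path kept clear of the jars and the mill, but I took no final picture of them.

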